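# Open the chuck vacuum valve to its second stop and start the pump

## Task

Open the vacuum valve whose lever ends in a crosswise cylinder (not the one with the ball): push the lever away from you with the fingertips, on past the half-open first notch, until it is at its second stop. Then press the push button on that same box all the way down to start the pump, let it come up again and take the hand away. Only push: do not take the handle between the fingers, and leave the ball-lever valve and all the loose things as they are.

Things in the scene. Friction and masses are not known exactly. Their poses are not given: they have to be found in the camera images.
- valve: The valve to operate: fixed aluminium box, 170 (x) x 70 (y) x 50 (z) mm; origin at the centre of its underside, z up, x along its length, away from the robot to two hose stubs. A round cover on it, at x = -11 to +61 mm, is 81 mm high; the lever comes out of its slot. Known by its lever handle, a black crosswise cylinder.
- valve_lever (a joint): Two-stage lever, rad. Hinge along the box's y at x = +25, z = 45 mm, 90 mm below the handle centre. 0 = shut, leaning 0.46 rad towards the robot; grows as the handle is pushed along the box's +x. Sprung bumps at 0.19 and 0.73 take up to 8 N at the handle; past each the lever snaps on and stays: first notch (about upright, half open) 0.36 to 0.55, second, solid stop (fully open) 0.91.
- valve_handle (a point): Centre of that lever's handle: a cylinder 30 mm in diameter and 44 mm long, lying along the box's y, on a 10 mm thick shaft. At joint 0 it stands at x = -15, z = 126 mm of the box, upright at x = +25, z = 135 mm, at the second stop at x = +65, z = 126 mm.
- valve_handle_left (a point): Point on the handle's axis 14 mm to the box's +y side of its centre.
- valve_handle_right (a point): Point on the handle's axis 14 mm to the box's -y side of its centre.
- valve_button (a joint): Push button of this valve, m: 0 up, 0.006 fully down; a spring, 5 N when fully down, brings it up again.
- valve_button_top (a point): Centre of the top face of that button, 20 mm in diameter; it is pressed straight down. At x = -58, y = 0 mm of its box.
- other: The other valve, to be left alone: fixed aluminium box, 170 (x) x 70 (y) x 50 (z) mm; origin at the centre of its underside, z up, x along its length, away from the robot to two hose stubs. A round cover on it, at x = -11 to +61 mm, is 81 mm high; the lever comes out of its slot. Its lever ends in a ball.
- other_handle (a point): Centre of the black ball, 32 mm in diameter, on the other valve's lever.
- other_button (a joint): Push button of the other valve, m: 0 up, 0.006 down.
- label_roll: Loose bystander: label roll, 72 mm across, 30 mm tall; origin at the centre of its underside.
- tweezers: Loose bystander: wafer tweezers, 144 mm long, 12 mm tall; origin at the centre of its underside.
- loupe: Loose bystander: black loupe, 42 x 66 mm, 24 mm tall; origin at the centre of its underside.
- marker: Loose bystander: marker pen, 130 mm long, 18 mm tall; origin at the centre of its underside.
- jar: Loose bystander: round jar with a lid, 60 mm across, 70 mm tall; origin at the centre of its underside.
- dropper: Loose bystander: small dropper bottle, 34 mm across, 105 mm tall; origin at the centre of its underside.

How it is judged (in metres and radians):
On the way, in this order (a step that is already met when the one before it is completed fails the run):
1. the cylinder-handled lever is at its second stop (value of joint valve_lever above 0.84 rad), for 0.2 s.
2. with the lever there, the button of the same box is pressed fully down (value of joint valve_lever above 0.84 rad and value of joint valve_button above 0.0045 m), for 0.05 s.
At the end, for the whole second after the job is handed in: The lever of the valve with the cylinder handle rests at its second stop (joint above 0.84 of 0.91 rad) and its button, pressed after that (beyond 4.5 of 6 mm), has come up again (below 1.5 mm) (value of joint valve_lever above 0.84 rad and value of joint valve_button below 0.0015 m); the robot touches nothing.
It fails at once if the button is pressed before the lever is at its second stop (value of joint valve_button above 0.003 m and value of joint valve_lever below 0.84 rad).
It fails at once if the lever's handle is taken between the fingers (the point between the pads comes within 20 mm of the handle's axis) (distance between the grasp point and valve_handle below 0.02 m or distance between the grasp point and valve_handle_left below 0.02 m or distance between the grasp point and valve_handle_right below 0.02 m).
It fails at once if the ball lever is moved by more than 12 mm (distance of other_handle from where it was at the start of the episode above 0.012 m).
It fails at once if the other valve's button is pressed (more than 3 mm) (value of joint other_button above 0.003 m).
It fails at once if a loose bystander is lifted, carried or pushed more than 20 mm (distance of any of label_roll, tweezers, loupe, marker, jar, dropper from where it was at the start of the episode above 0.02 m).
It also fails if it takes over 35 s, if anything falls off the work surface, if the arm or the gripper's body presses on something with over 40 N, if the wrist force passes 120 N, or if a joint passes its speed limit or range.

## Robot

A 7-joint arm with a two-finger parallel gripper is mounted at the origin on the work surface; the furniture and walls round the work are solid. World frame = base frame: x ahead of the robot, y to its left, z up, the work surface at z = 0. Lengths are in mm, angles in rad, forces in N, time in s.
With the tool pointing down it reaches from about 400 to 875 mm from the base axis. Payload 4.4 kg.
Tool frame: the origin (TCP) lies midway between the tips of the shut fingers; the grasp point (between the pads) lies 19 mm behind it; z points along the fingers, y is the line along which they close (so a half turn about z gives the same grasp; the last joint's range is limited). The gripper opens to 85 mm and grips with 20 to 120 N. Pads are 22 mm wide; open, the fingers measure 114 mm over their backs; the gripper's body (76 mm by 85 mm) begins 54 mm behind the grasp point. The pads swing forward as they close: fully open they stand 13 mm farther back than shut.
Start: joints at [-1.386, 0.628, 0.038, 1.517, -0.027, 0.996, -0.02], TCP at [161.291, 629.685, 231.313] pointing down, gripper open.
Joint ranges: [-3.06, 3.06], [-0.37, 2.12], [-1.25, 1.32], [0.18, 2.47], [-1.1, 4.24], [0.23, 1.98], [-2.94, 2.94]. Speed limits (rad/s): [2.57, 2.57, 3.14, 3.14, 3.14, 3.14, 3.14].

## Interface

Orientations are given as [roll, pitch, yaw] about the fixed x, y, z axes, in that order (R = Rz(yaw) Ry(pitch) Rx(roll)).
In Python, from cell import ctrl, get_image, get_calibration gives the robot as it stands.
- The arm moves only by the shell command python3 -m creep 'ROWS'. ROWS is JSON, a list of rows, each an object of numbers: "dx", "dy", "dz": the shift along the world's x, y, z normalised to -1 to 1, where 1 is 0.4 m; "rx", "ry", "rz": the turn, a rotation vector about the world's x, y, z normalised to -1 to 1, where 1 is 2 pi rad; "grip": the closure, from -1 (fully open) to 1 (shut). A call has exactly 5 rows; each row is the pose to reach, as a shift and turn from the pose commanded when the call began, turning the shorter way round; what a row does not reach only later rows make up. A row lasts 1/8 s, in which the tool goes at most 62.5 mm and 10.7 degrees, less where a joint would pass 70% of its speed; a pose out of reach is approached as far as the arm can. A call with a number of a shift or a turn outside -1 to 1 is refused whole. A call with a gripper value outside its range is refused whole. The fingers move at their own pace and stop on an object; the grip force is fixed at half the most. Time passes only in rows, so rows that repeat a pose let the fingers close, or fill a call up. It gives the time, the measured TCP pose, the force, the opening and the grip force at its end, in the units of the state.
- ctrl.read_state(): the state, without advancing time (a new reading comes with each control period).
- get_image(name): name is "side" or "top"; returns the picture (384x512x3 uint8, red, green, blue); there is no depth.
- get_calibration(name): a dict with "mtx" (3x3 intrinsics, pixels), "world_from_camera" (4x4, takes a point from camera to world coordinates). Camera axes: x right, y down, z forward; pixel columns grow to the right and rows downward; lengths in mm; the calibration is good to about 2 mm. A picture is of the moment at which its call begins. get_calibration takes no time and is no camera call.
- ctrl.finish_job(): hands the job in; it is judged then, once.
The state is a dict: "clock": time; "qpos": joint angles; "qd": joint speeds; "tau": joint torques, N m; "eef_pos": TCP position; "tool_rot": TCP orientation; "force": force on the tool from outside, world axes, zero at the start; "torque": the same for the moment, N m; "width": finger opening in mm; "gripper_force": force on a finger pad.
Only numpy, scipy, OpenCV 4.12 (cv2) and the standard library are available. Lean on these libraries where they do the work, as an engineer would, in place of code of your own. Each camera call takes 0.05 s, during which the arm holds its last target. There are 200 camera calls.

## Working session

There is one attempt and no reset: what is moved stays moved. The work goes in short steps, Python scripts to look and compute and a shell command to move; the robot and the scene stay as the last step left them, time stands still between calls to the robot, and variables do not carry over. Pictures are saved under pics/ and viewed, at most 10 in all, crops included, and the job is handed in when it is done.

```bash
mkdir -p pics; python3 - <<'E'
from cell import ctrl,get_image,get_calibration
import cv2,numpy as np
for n in("side","top"):
    cv2.imwrite(f"pics/{n}0.png",get_image(n)[...,::-1]); c=get_calibration(n); print(n,np.round(c["mtx"],1).tolist(),np.round(c["world_from_camera"],3).tolist())
s=ctrl.read_state();print(s["clock"],s["eef_pos"],s["tool_rot"],s["width"])
E
```

```text
side [[479.9, 0.0, 256.0], [0.0, 479.9, 194.2], [0.0, 0.0, 1.0]] [[0.298, -0.816, 0.495, -66.336], [-0.954, -0.258, 0.15, -116.256], [0.006, -0.517, -0.856, 1127.718], [0.0, 0.0, 0.0, 1.0]]
top [[372.6, 0.0, 254.3], [0.0, 372.6, 187.5], [0.0, 0.0, 1.0]] [[-0.023, -0.997, 0.079, 422.223], [-1.0, 0.024, 0.015, 37.138], [-0.016, -0.079, -0.997, 1335.324], [0.0, 0.0, 0.0, 1.0]]
0.1 [161.14708739 629.1313523  230.48580466] [-3.13989418e+00  2.01000342e-05  2.89080474e+00] 85.3629295595748
```

View pics/side0.png

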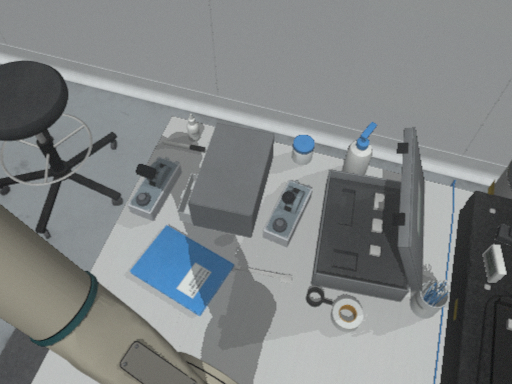

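View pics/top0.png

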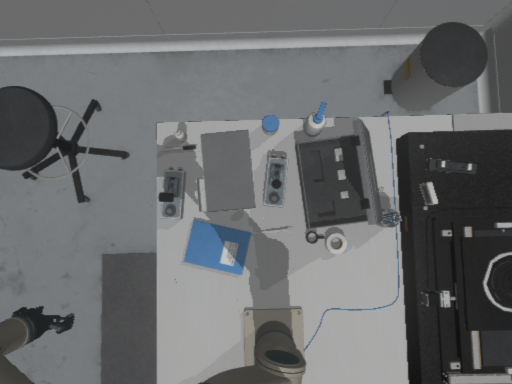

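The cylinder-handled valve is the left one (top ~(172,193), side ~(153,187)). The ball valve is at top (275,180). A tall dark box stands to the right of our valve. I'll zoom in on it.

```bash
python3 - <<'E'
import cv2,numpy as np
t=cv2.imread("pics/top0.png")[135:235,140:220]; s=cv2.imread("pics/side0.png")[110:230,115:215]
a=cv2.resize(t,None,fx=4.8,fy=4.8,interpolation=2);a=cv2.resize(t,(384,480),interpolation=2)
b=cv2.resize(s,(400,480),interpolation=2)
m=np.hstack([a,b]);m=np.clip(m.astype(float)*1.3,0,255).astype(np.uint8)
cv2.imwrite("pics/crop0.png",m)
E
```

```text
(no output)
```

View pics/crop0.png

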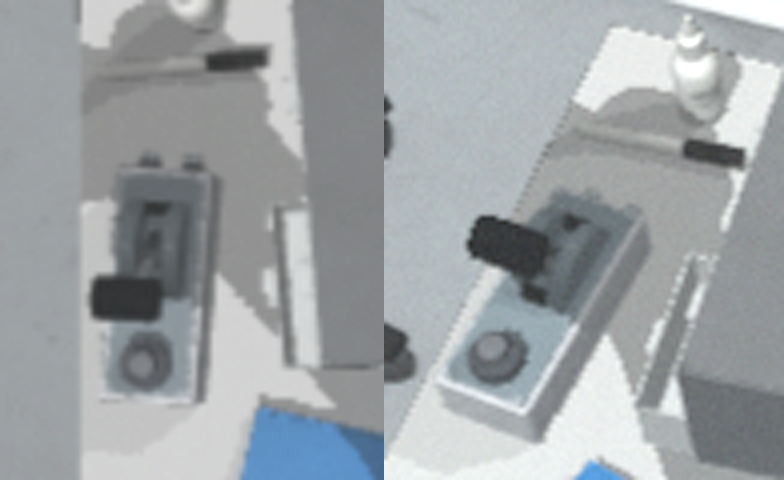

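The crop shows the handle at top px (166.5,197) and side px (146,171), and the button at top px (170.8,210.4) and side px (141.5,196.5). The box's top-face corners are also clear.

```bash
cat >h.py <<'E'
import numpy as np
from cell import get_calibration
def ray(n,p):
    c=get_calibration(n);T=c["world_from_camera"];d=T[:3,:3]@np.linalg.inv(c["mtx"])@[*p,1];return T[:3,3],d/np.linalg.norm(d)
def plane(n,p,z): o,d=ray(n,p);return o+d*(z-o[2])/d[2]
def tri(a,b):
    A=np.zeros((3,3));B=np.zeros(3);
    R=[ray("top",a),ray("side",b)]
    for o,d in R: P=np.eye(3)-np.outer(d,d);A+=P;B+=P@o
    x=np.linalg.solve(A,B);return x,[np.linalg.norm((np.eye(3)-np.outer(d,d))@(x-o)) for o,d in R]
E
python3 - <<'E'
from h import *
np.set_printoptions(precision=1,suppress=True)
T=lambda x,y:(140+x/4.8-.5,135+y/4.8-.5); S=lambda x,y:(115+(x-384)/4-.5,110+y/4-.5)
print("handle",tri(T(127,298),S(508,244)));print("button",tri(T(148,362),S(490,346)))
print([plane("top",T(*p),50) for p in((118,172),(213,176),(198,402),(103,397))])
print([plane("side",S(*p),50) for p in((438,380),(527,413),(645,212))])
print("blackbox? near edge z=0",[plane("top",T(*p),0) for p in((285,365),(275,207))])
print("bigbox",tri((203,134),(232,126)),tri((211,211),(194,189)),tri((254,207),(246,200)))
print("dropper",plane("top",T(195,10),60),"tw/marker",[plane("top",T(*p),15) for p in((100,72),(268,58))])
E
```

```text
handle (array([495.1, 343.4, 127.7]), [np.float64(0.07815734029872964), np.float64(0.0781573402987996)])
button (array([451.8, 345.4,  71.1]), [np.float64(2.634912111674524), np.float64(2.6349121116745255)])
[array([591.7, 369.2,  50. ]), array([587., 300.,  50.]), array([423.7, 312.1,  50. ]), array([428.9, 380.7,  50. ])]
[array([427.8, 378.7,  50. ]), array([422.7, 314. ,  50. ]), array([591., 301.,  50.])]
blackbox? near edge z=0 [array([449.9, 257.4,   0. ]), array([568.7, 263.6,   0. ])]
bigbox (array([707.8, 206.1, 107.2]), [np.float64(17.26957334628461), np.float64(17.269573346284435)]) (array([443.9, 187.2, 194.6]), [np.float64(0.9593390913964985), np.float64(0.9593390913965528)]) (array([451.4,  59.7, 198.2]), [np.float64(3.7844118230563906), np.float64(3.7844118230564443)])
dropper [707.3 310.   60. ] tw/marker [array([672.1, 391.5,  15. ]), array([679.4, 265.1,  15. ])]
```

```bash
python3 -m creep '[{"dx":0.1,"dy":-0.1,"dz":0,"rx":0,"ry":0,"rz":0.01,"grip":1},{"dx":0.2,"dy":-0.2,"dz":0,"rx":0,"ry":0,"rz":0.02,"grip":1},{"dx":0.3,"dy":-0.3,"dz":0,"rx":0,"ry":0,"rz":0.0286,"grip":1},{"dx":0.4,"dy":-0.4,"dz":0,"rx":0,"ry":0,"rz":0.0286,"grip":1},{"dx":0.45,"dy":-0.5,"dz":0,"rx":0,"ry":0,"rz":0.0286,"grip":1}]'
```

```text
clock: 0.72
eef_pos: [343.8, 427.4, 231.0]
tool_rot: [-3.141, 0.001, 3.068]
force: [-0.3, -0.4, 1.2]
width: -0.1
gripper_force: 0.0
```

```bash
python3 -m creep '[{"dx":0.12,"dy":-0.1,"dz":0,"rx":0,"ry":0,"rz":0,"grip":1},{"dx":0.24,"dy":-0.2,"dz":0,"rx":0,"ry":0,"rz":0,"grip":1},{"dx":0.25,"dy":-0.21,"dz":-0.1,"rx":0,"ry":0,"rz":0,"grip":1},{"dx":0.25,"dy":-0.21,"dz":-0.2,"rx":0,"ry":0,"rz":0,"grip":1},{"dx":0.25,"dy":-0.21,"dz":-0.275,"rx":0,"ry":0,"rz":0,"grip":1}]'; python3 - <<'E'
from cell import ctrl,get_image
import cv2,numpy as np
t=get_image("top")[125:245,130:220];s=get_image("side")[110:230,115:215]
m=np.hstack([cv2.resize(t,(360,480),interpolation=2),cv2.resize(s,(400,480),interpolation=2)])
cv2.imwrite("pics/c1.png",np.clip(m*1.3,0,255).astype(np.uint8)[...,::-1]);x=ctrl.read_state();print(x["eef_pos"],x["force"],x["tool_rot"])
E
```

```text
clock: 1.35
eef_pos: [440.9, 344.8, 119.5]
tool_rot: [-3.14, -0.001, 3.07]
force: [0.3, -0.0, 0.1]
width: -0.2
gripper_force: 0.0
[439.12307086 343.81224054 118.11947111] [-0.16078968  0.00744122  0.24299529] [-3.13649608 -0.00534523  3.07039453]
```

View pics/c1.png

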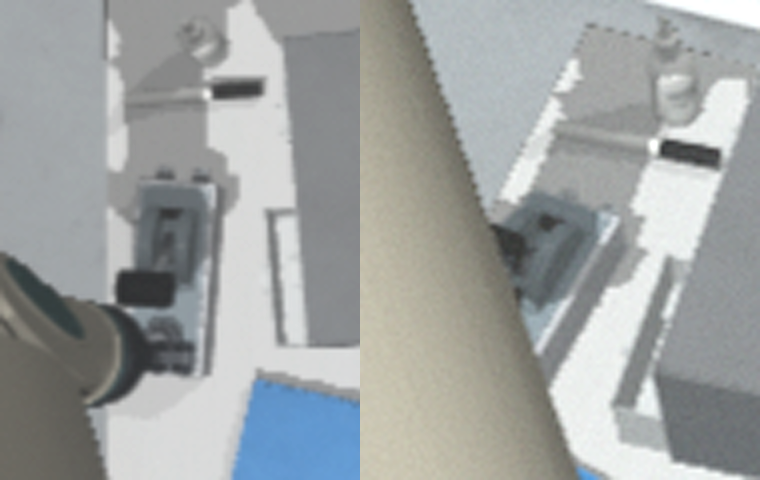

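```bash
python3 -m creep '[{"dx":0.03,"dy":-0.002,"dz":0,"rx":0,"ry":0,"rz":0,"grip":1},{"dx":0.05,"dy":-0.004,"dz":0,"rx":0,"ry":0,"rz":0,"grip":1},{"dx":0.07,"dy":-0.005,"dz":0,"rx":0,"ry":0,"rz":0,"grip":1},{"dx":0.085,"dy":-0.006,"dz":0,"rx":0,"ry":0,"rz":0,"grip":1},{"dx":0.095,"dy":-0.007,"dz":0,"rx":0,"ry":0,"rz":0,"grip":1}]'
```

```text
clock: 2.08
eef_pos: [475.0, 343.4, 121.7]
tool_rot: [-3.14, -0.008, 3.072]
force: [-10.4, -1.0, 8.2]
width: -0.0
gripper_force: 5.0
```

```bash
python3 -m creep '[{"dx":0.015,"dy":-0.001,"dz":0,"rx":0,"ry":0,"rz":0,"grip":1},{"dx":0.03,"dy":-0.002,"dz":0,"rx":0,"ry":0,"rz":0,"grip":1},{"dx":0.045,"dy":-0.003,"dz":0,"rx":0,"ry":0,"rz":0,"grip":1},{"dx":0.06,"dy":-0.004,"dz":0,"rx":0,"ry":0,"rz":0,"grip":1},{"dx":0.075,"dy":-0.005,"dz":0,"rx":0,"ry":0,"rz":0,"grip":1}]'
```

```text
clock: 2.7
eef_pos: [509.7, 340.7, 121.3]
tool_rot: [-3.141, -0.0, 3.07]
force: [-0.2, -0.7, 0.5]
width: 0.0
gripper_force: 0.6
```

```bash
python3 -m creep '[{"dx":0.02,"dy":-0.001,"dz":0,"rx":0,"ry":0,"rz":0,"grip":1},{"dx":0.04,"dy":-0.003,"dz":0,"rx":0,"ry":0,"rz":0,"grip":1},{"dx":0.06,"dy":-0.004,"dz":0,"rx":0,"ry":0,"rz":0,"grip":1},{"dx":0.075,"dy":-0.005,"dz":0,"rx":0,"ry":0,"rz":0,"grip":1},{"dx":0.085,"dy":-0.006,"dz":0,"rx":0,"ry":0,"rz":0,"grip":1}]'
```

```text
clock: 3.32
eef_pos: [544.8, 338.3, 121.5]
tool_rot: [3.141, 0.002, 3.07]
force: [-0.4, 0.4, 0.2]
width: -0.3
gripper_force: 0.0
```

```bash
python3 -m creep '[{"dx":0.004,"dy":0,"dz":0,"rx":0,"ry":0,"rz":0,"grip":1},{"dx":0.008,"dy":-0.001,"dz":0,"rx":0,"ry":0,"rz":0,"grip":1},{"dx":0.012,"dy":-0.001,"dz":0,"rx":0,"ry":0,"rz":0,"grip":1},{"dx":0.012,"dy":-0.001,"dz":0,"rx":0,"ry":0,"rz":0,"grip":1},{"dx":0.012,"dy":-0.001,"dz":0,"rx":0,"ry":0,"rz":0,"grip":1}]'
```

```text
clock: 3.95
eef_pos: [548.0, 338.1, 121.3]
tool_rot: [-3.142, -0.0, 3.071]
force: [-0.3, -0.3, 0.1]
width: -0.0
gripper_force: 0.0
```

```bash
python3 -m creep '[{"dx":-0.08,"dy":0.005,"dz":0,"rx":0,"ry":0,"rz":0,"grip":1},{"dx":-0.16,"dy":0.011,"dz":0,"rx":0,"ry":0,"rz":0,"grip":1},{"dx":-0.244,"dy":0.017,"dz":0,"rx":0,"ry":0,"rz":0,"grip":1},{"dx":-0.244,"dy":0.017,"dz":0,"rx":0,"ry":0,"rz":0,"grip":1},{"dx":-0.244,"dy":0.017,"dz":0,"rx":0,"ry":0,"rz":0,"grip":1}]'; python3 - <<'E'
from cell import ctrl,get_image
import cv2,numpy as np
t=get_image("top")[125:245,130:220];s=get_image("side")[110:230,115:215]
m=np.hstack([cv2.resize(t,(360,480),interpolation=2),cv2.resize(s,(400,480),interpolation=2)])
cv2.imwrite("pics/c2.png",np.clip(m*1.3,0,255).astype(np.uint8)[...,::-1]);x=ctrl.read_state();print(x["eef_pos"],x["force"])
E
```

```text
clock: 4.58
eef_pos: [451.5, 345.0, 121.6]
tool_rot: [3.141, 0.001, 3.07]
force: [0.5, -0.5, 1.0]
width: -0.2
gripper_force: 0.0
[451.8671823  344.69723704 121.44235495] [-0.76371419  0.0644503  -0.61707318]
```

View pics/c2.png

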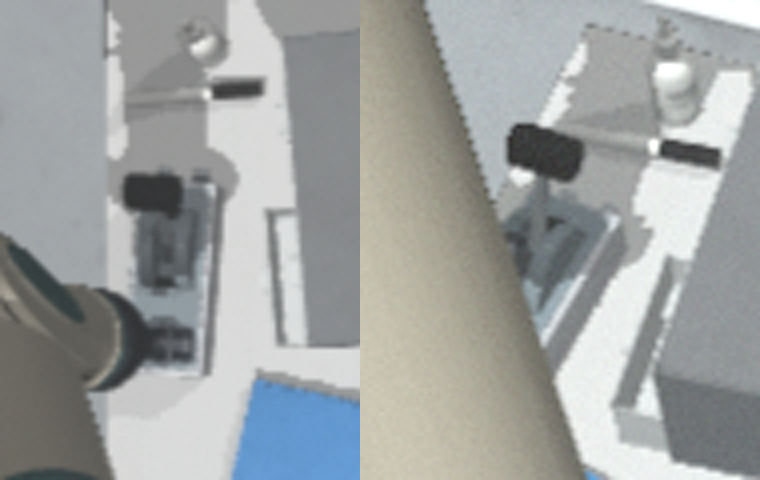

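The lever now leans away, with the handle at top px (168,173) and side px (161,148). I'll check that against the expected stop.

```bash
python3 - <<'E'
from h import *
print(tri((130+153/4-.5,125+194/4-.5),(115+185/4-.5,110+152/4-.5)))
E
```

```text
(array([572.62195232, 336.3451118 , 127.4838799 ]), [np.float64(0.8264526209318692), np.float64(0.8264526209317321)])
```

The handle moved 78 mm and is back at its starting height, so it is at the second stop. Next is the button.

```bash
python3 -m creep '[{"dx":0,"dy":0,"dz":-0.05,"rx":0,"ry":0,"rz":0,"grip":1},{"dx":0,"dy":0,"dz":-0.09,"rx":0,"ry":0,"rz":0,"grip":1},{"dx":0,"dy":0,"dz":-0.105,"rx":0,"ry":0,"rz":0,"grip":1},{"dx":0,"dy":0,"dz":-0.115,"rx":0,"ry":0,"rz":0,"grip":1},{"dx":0,"dy":0,"dz":-0.12,"rx":0,"ry":0,"rz":0,"grip":1}]'
```

```text
clock: 5.3
eef_pos: [450.7, 345.0, 73.4]
tool_rot: [3.141, 0.0, 3.07]
force: [0.5, 0.3, -0.7]
width: 0.2
gripper_force: 0.0
```

```bash
python3 -m creep '[{"dx":0,"dy":0,"dz":-0.005,"rx":0,"ry":0,"rz":0,"grip":1},{"dx":0,"dy":0,"dz":-0.01,"rx":0,"ry":0,"rz":0,"grip":1},{"dx":0,"dy":0,"dz":-0.015,"rx":0,"ry":0,"rz":0,"grip":1},{"dx":0,"dy":0,"dz":-0.02,"rx":0,"ry":0,"rz":0,"grip":1},{"dx":0,"dy":0,"dz":-0.02,"rx":0,"ry":0,"rz":0,"grip":1}]'
```

```text
clock: 5.92
eef_pos: [450.8, 345.1, 66.1]
tool_rot: [3.141, 0.001, 3.07]
force: [-0.7, -0.2, 8.9]
width: -0.1
gripper_force: 4.2
```

```bash
python3 -m creep '[{"dx":0,"dy":0,"dz":-0.003,"rx":0,"ry":0,"rz":0,"grip":1},{"dx":0,"dy":0,"dz":-0.005,"rx":0,"ry":0,"rz":0,"grip":1},{"dx":0,"dy":0,"dz":-0.005,"rx":0,"ry":0,"rz":0,"grip":1},{"dx":0,"dy":0,"dz":-0.005,"rx":0,"ry":0,"rz":0,"grip":1},{"dx":0,"dy":0,"dz":-0.005,"rx":0,"ry":0,"rz":0,"grip":1}]'
```

```text
clock: 6.55
eef_pos: [450.8, 345.2, 65.8]
tool_rot: [3.141, 0.001, 3.07]
force: [-3.9, -3.2, 22.8]
width: -0.2
gripper_force: 11.4
```

Solid at z≈66 with 23 N. I'll raise slowly to feel the button's spring and confirm this was the button, not a rim.

```bash
python3 -m creep '[{"dx":0,"dy":0,"dz":0.007,"rx":0,"ry":0,"rz":0,"grip":1},{"dx":0,"dy":0,"dz":0.01,"rx":0,"ry":0,"rz":0,"grip":1},{"dx":0,"dy":0,"dz":0.01,"rx":0,"ry":0,"rz":0,"grip":1},{"dx":0,"dy":0,"dz":0.01,"rx":0,"ry":0,"rz":0,"grip":1},{"dx":0,"dy":0,"dz":0.01,"rx":0,"ry":0,"rz":0,"grip":1}]'; python3 -m creep '[{"dx":0,"dy":0,"dz":0.003,"rx":0,"ry":0,"rz":0,"grip":1},{"dx":0,"dy":0,"dz":0.005,"rx":0,"ry":0,"rz":0,"grip":1},{"dx":0,"dy":0,"dz":0.005,"rx":0,"ry":0,"rz":0,"grip":1},{"dx":0,"dy":0,"dz":0.005,"rx":0,"ry":0,"rz":0,"grip":1},{"dx":0,"dy":0,"dz":0.005,"rx":0,"ry":0,"rz":0,"grip":1}]'
```

```text
clock: 7.18
eef_pos: [450.7, 345.1, 67.3]
tool_rot: [3.141, 0.0, 3.071]
force: [-0.1, 1.3, 3.9]
width: -0.1
gripper_force: 2.1
clock: 7.8
eef_pos: [450.7, 345.1, 69.4]
tool_rot: [3.141, 0.0, 3.07]
force: [1.6, 1.7, 3.6]
width: -0.0
gripper_force: 1.5
```

The spring pushes back above z=66, so the button was at the bottom. I'll withdraw and check.

```bash
python3 -m creep '[{"dx":0,"dy":0,"dz":0.05,"rx":0,"ry":0,"rz":0,"grip":1},{"dx":0,"dy":0,"dz":0.15,"rx":0,"ry":0,"rz":0,"grip":1},{"dx":0,"dy":0,"dz":0.3,"rx":0,"ry":0,"rz":0,"grip":1},{"dx":-0.1,"dy":0.1,"dz":0.4,"rx":0,"ry":0,"rz":0,"grip":1},{"dx":-0.2,"dy":0.2,"dz":0.4,"rx":0,"ry":0,"rz":0,"grip":1}]'; python3 -m creep '[{"dx":-0.1,"dy":0.1,"dz":0,"rx":0,"ry":0,"rz":0,"grip":1},{"dx":-0.2,"dy":0.2,"dz":0,"rx":0,"ry":0,"rz":0,"grip":1},{"dx":-0.3,"dy":0.3,"dz":0,"rx":0,"ry":0,"rz":0,"grip":1},{"dx":-0.4,"dy":0.4,"dz":0,"rx":0,"ry":0,"rz":0,"grip":1},{"dx":-0.4,"dy":0.4,"dz":0,"rx":0,"ry":0,"rz":0,"grip":1}]'
python3 - <<'E'
from cell import ctrl,get_image
import cv2,numpy as np
t=get_image("top")[125:245,130:220];s=get_image("side")[110:230,115:215]
m=np.hstack([cv2.resize(t,(360,480),interpolation=2),cv2.resize(s,(400,480),interpolation=2)])
cv2.imwrite("pics/c3.png",np.clip(m*1.3,0,255).astype(np.uint8)[...,::-1]);x=ctrl.read_state();print(x["eef_pos"],x["force"])
E
```

```text
clock: 8.43
eef_pos: [371.4, 425.2, 231.8]
tool_rot: [3.139, 0.003, 3.066]
force: [0.2, 1.8, -1.1]
width: 0.1
gripper_force: 0.0
clock: 9.05
eef_pos: [203.6, 587.4, 228.0]
tool_rot: [-3.141, -0.005, 3.08]
force: [0.7, -0.2, -0.1]
width: 0.1
gripper_force: 0.0
[209.64047416 583.89142752 228.17501799] [ 0.68774337 -0.78753465 -0.0164058 ]
```

View pics/c3.png

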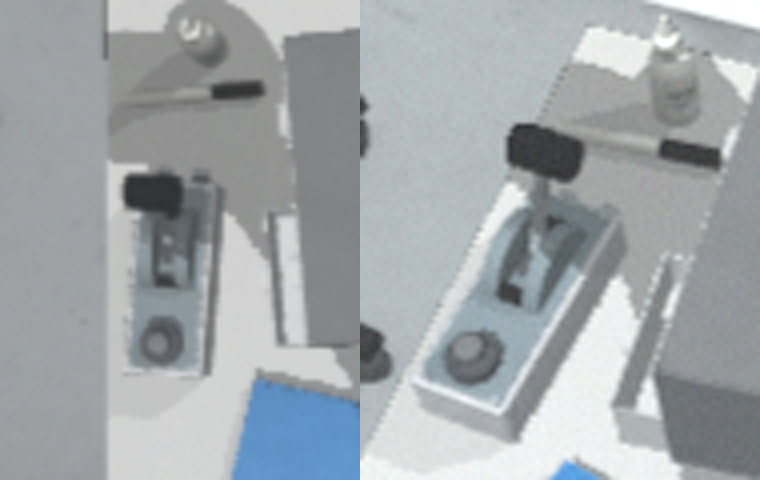

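The lever is still at the second stop (handle at crop (153,193)), the button is up at (160,342), the arm is clear and the loose things near the valve haven't moved.

```bash
python3 -c "
from cell import ctrl
print(ctrl.finish_job())"
```

```text
the job is handed in; nothing more can be done
None
```

The job is handed in at about 9 s (no verdict was returned): the cylinder-handled lever is at its second stop, its button was pressed down to a solid stop and is up again, and the hand is clear.

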